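Refit the tapered plug of a tincture tap

ROBOT

A 7-joint arm with a two-finger parallel gripper is mounted at the origin on the work surface. World frame = base frame: x ahead of the robot, y to its left, z up, the work surface at z = 0. Lengths are in m, angles in rad, forces in N, time in s.
With the tool pointing down it reaches from about 0.35 to 0.9 m from the base axis. Payload 7.2 kg.
Tool frame: the origin (TCP) lies on the centre line of the jaws, within the pads' length; the fingertips stand 14 mm ahead of it and the grasp point (between the pads) lies 5 mm behind it (tcp_to_tips is the z of the fingertips in the tool frame, in m); z points along the fingers, y is the direction in which the jaws open and shut (so a half turn about z gives the same grasp; the last joint's range is limited). The gripper opens to 88 mm and grips with 3 to 60 N. Pads are 20 mm wide; open, the fingers measure 115 mm over their backs; the gripper's body (75 mm by 178 mm) begins 61 mm behind the grasp point.
Start: joints at [1.237, 0.411, -0.013, 1.596, 0.006, 1.134, -0.082], TCP at [0.164, -0.603, 0.237] pointing down, gripper open.
Joint ranges: [-2.95, 2.95], [-0.29, 1.99], [-1.47, 1.44], [0.14, 2.54], [-1.03, 4.17], [0.13, 1.85], [-2.86, 2.86]. Speed limits (rad/s): [2.39, 2.39, 3.01, 3.01, 3.14, 3.14, 3.14].

INTERFACE

Orientations are given as [roll, pitch, yaw] about the fixed x, y, z axes, in that order (R = Rz(yaw) Ry(pitch) Rx(roll)).
In Python, from workcell import read_state, grab_frame, camera_params, finish_job, tcp_to_tips gives the robot as it stands. The module is installed in compiled form; this text tells all that it offers.
- The arm moves only by the shell command python3 -m creep 'ROWS' [OPENING]. ROWS is JSON, one flat list of numbers, 4 for each row, row after row: the shift along the tool's x, y, z in m, then the turn about the tool's z in rad. A call has exactly 8 rows; each row is the pose to reach, as a shift and turn from the pose commanded when the call began, along the tool's axes at that moment; what a row does not reach only later rows make up. A row lasts 1/10 s, in which the tool goes at most 50 mm and 8.59 degrees, less where a joint would pass 70% of its speed; a pose out of reach is approached as far as the arm can. A call with a gripper value outside its range is refused whole. OPENING is the closure in counts, from 0 (fully open) to 255 (shut), set as the call begins (- or left out, the last holds). The fingers move at their own pace and stop on an object; the grip force is fixed at half the most. Time passes only in rows, so rows that repeat a pose let the fingers close, or fill a call up. It gives the time, the measured TCP pose, the force and the opening at its end, in the units of the state.
- read_state(): the state, without advancing time (a new reading comes with each control period).
- grab_frame(name): name is "scene" or "top" or "wrist"; returns the picture (480x640x3 uint8, red, green, blue); there is no depth.
- camera_params(name): a dict with "K" (3x3 intrinsics, pixels), "k1" (the pictures are not rectified: a ray, as slopes to the right and down, at radius r is drawn at 1 + k1 r^2 times it, then the intrinsics apply), "origin" and "orientation" of the camera in the world. Camera axes: x right, y up, looking along -z (the intrinsics and any distortion apply to the point x, -y, -z); pixel columns grow to the right and rows downward; lengths in m; the calibration is good to about 2 mm. A picture is of the moment at which its call begins: read the wrist's pose just before it. camera_params takes no time and is no camera call; for the wrist camera it gives the pose at the moment of the call.
- finish_job(): hands the job in, once; it reports no verdict.
The state is a dict: "time": time; "q": joint angles; "qd": joint speeds; "joint_torque": joint torques, N m; "tool_pos": TCP position; "orientation": TCP orientation; "contact_force": force on the tool from outside, world axes, zero at the start; "ft_torque": the same for the moment, N m; "grip_width": finger opening in m.
Only numpy, scipy, OpenCV 4.12 (cv2) and the standard library are available. Lean on these libraries where they do the work, as an engineer would, in place of code of your own. Each camera call takes 0.05 s, during which the arm holds its last target.

TASK

Take the washed plug with the flat bar handle out of the drying rack and put it into the tap's tapered barrel with its handle roughly in line with the pipe (open). Then shut the tap: turn the plug a quarter turn while pressing it down, until the handle lies across the pipe and the collar stands no more than 3 mm above the barrel's rim, wedged tight so that it stays when you let go. Press with a moderate hand, under about 20 N, so as not to crush the barrel's rubber cushion, and leave everything else where it stands.

Things in the scene. Friction and masses are not known exactly. Their poses are not given: they have to be found in the camera images.
- plug_grip (a point): Centre of the handle of the loose brass plug (0.3 kg) to be fitted: an upright flat bar on top of the plug, 56 mm long along the plug's x, 12 mm thick along its y, 26 mm high. z is up along the plug's axis. The point is 13 mm below the plug's top, 83 mm above its lower end, 31 mm above its collar's underside. A 16 mm stem, 14 mm free, joins bar and collar.
- plug_collar (a point): Centre of the underside of the plug's round collar (38 mm wide, 4 mm thick), 52 mm above the plug's lower end; axes as for the handle. Below it is the smooth tapered part, 48 mm long, 25.8 mm wide at its top, 18 mm at its foot. At first the plug hangs upright by its collar in one of the rack's holes, with 2 mm of play.
- plug: The plug, origin at the centre of its lower, small end, z up, x along the bar handle; 96 mm tall. Lowered into the barrel, it first touches the walls when its collar is about 9 mm above the rim; lightly set down it stands at 6 to 8 mm. From there it must be worked down to under 3 mm. Turning it under pressure takes up to 0.6 N m.
- barrel_mouth (a point): Centre of the round mouth of the tap's tapered barrel, level with its rim, 80 mm above the table; moves with the barrel. 25 mm wide, narrowing downward by 0.16 mm in width per mm of depth, 54 mm deep, 50 mm wide outside, z up. The pipe runs along this frame's y, both ways: handle along y is open, along x is shut.
- tap: The tap, fixed steel: origin on the table under the mouth, axes as at the mouth. Towards +y a pipe at 45 mm height and a steel tank, 124 mm wide, 165 mm high, centre 170 mm off; towards -y a short spout, 82 mm long. The ground faces yield a little: pressed straight down, the plug jams 4 to 5 mm up; pressed with 14 to 18 N while it is turned, it works down to 1 to 2.5 mm and stays.
- rack: Wooden drying rack, fixed, 85 mm (its x) by 170 mm (its y) by 62 mm high, origin at the centre of its underside; two upright holes 31 mm wide through it, at y = +45 and -45 mm. The plug hangs in one, the slim spare in the other.
- spare_mid (a point): Slim spare plug of another tap (loose bystander), in the other hole of the rack: small round knob 24 mm in diameter, 78 mm tall, this point at half height. Leave it.
- jar_mid (a point): Amber glass jar (loose bystander), 72 mm in diameter, 110 mm high, this point at half height. Leave it.
- bowl_mid (a point): White bowl with rose buds (loose bystander), 116 mm wide, 45 mm high, this point at half height. Leave it.
- scoop: Metal spoon with a wooden handle, lying on the table (loose bystander), origin under its middle. Leave it.
- barrel (a joint): How far the barrel, which rides on a hard rubber cushion ring, is pushed down into the tap (m): 0 at rest, 1 mm for each 12 N of downward push on the plug. Over 1.75 mm (21 N) would tear the cushion.
Not all that is in view belongs to the job. What is shaped like the plug but blue or red is not meant.

How it is judged:
By the outcome, as a careful person would: the job done as asked, in the order asked, and still so for the second after the job is handed in, with the robot touching nothing.
It also fails if it takes over 54 s, if anything falls off the work surface, if the arm or the gripper's body presses on something with over 40 N, if the wrist force passes 120 N, or if a joint passes its speed limit or range.

## Working session

There is one attempt and no reset: what is moved stays moved. The work goes in short steps, Python scripts to look and compute and a shell command to move; the robot and the scene stay as the last step left them, time stands still between calls to the robot, and variables do not carry over. Pictures are saved under pics/ and viewed, and the job is handed in when it is done.

```bash
mkdir -p pics; python3 - <<'E'
from workcell import *
import cv2
s=read_state();print({k:s[k] for k in('time','tool_pos','orientation','contact_force','grip_width')},tcp_to_tips)
for n in('scene','top','wrist'):
    p=camera_params(n);print(n,p)
    cv2.imwrite(f'pics/{n}0.png',grab_frame(n)[:,:,::-1])
E
```

```text
{'time': 0.0, 'tool_pos': array([ 0.16401722, -0.6026091 ,  0.23582295]), 'orientation': array([-3.14001994e+00,  1.45203923e-04,  2.65882074e-01]), 'contact_force': array([ 0.07961031, -0.1201499 ,  0.7708663 ]), 'grip_width': 0.08751938898620161} 0.014
scene {'K': array([[453.27377352,   0.        , 316.62410735],
       [  0.        , 453.27377352, 239.24717479],
       [  0.        ,   0.        ,   1.        ]]), 'k1': -0.09131624020068452, 'origin': array([ 0.8787066 , -0.46132987,  0.58638039]), 'orientation': array([ 0.72926745, -0.01321746,  0.81027533])}
top {'K': array([[555.4926273 ,   0.        , 323.27322124],
       [  0.        , 555.4926273 , 239.37728674],
       [  0.        ,   0.        ,   1.        ]]), 'k1': 0.02462239508150381, 'origin': array([ 0.33666146, -0.15538161,  1.14386924]), 'orientation': array([ 2.23443978e-01, -8.83221981e-04, -1.62458431e+00])}
wrist {'K': array([[428.02640597,   0.        , 317.75503392],
       [  0.        , 428.02640597, 239.8939475 ],
       [  0.        ,   0.        ,   1.        ]]), 'k1': -0.10056709630538735, 'origin': array([ 0.23468222, -0.5840841 ,  0.38406838]), 'orientation': array([-0.27102377,  0.00142836, -1.30471375])}
```

View pics/scene0.png

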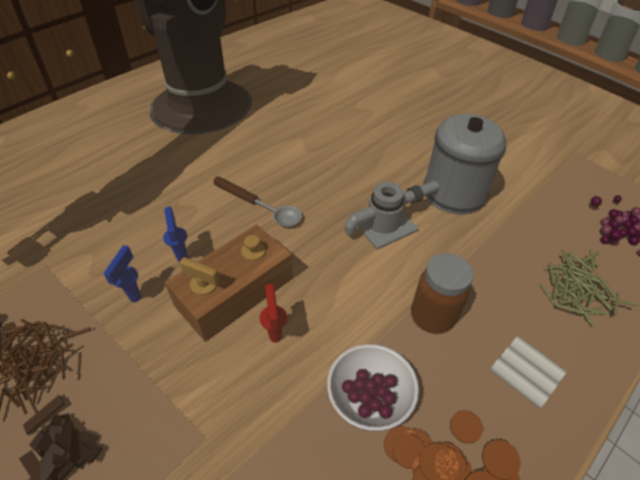

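View pics/top0.png

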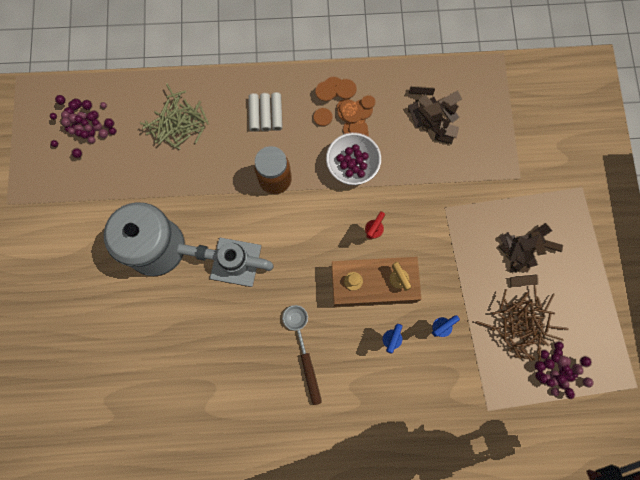

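View pics/wrist0.png

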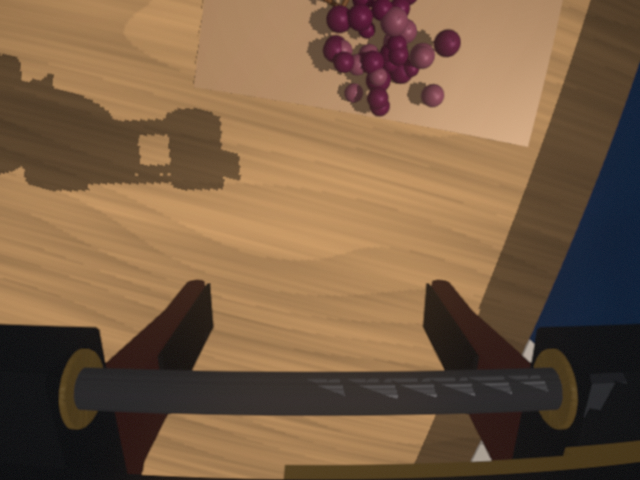

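The scene camera shows the brass bar plug at about (203,275) and the knob spare at (253,245) in the rack, with the barrel mouth near (388,192). In the top view the plug handle is near (401,275) and the mouth near (231,255). I'll enlarge both.

```bash
python3 - <<'E'
import cv2,numpy as np
t=cv2.imread('pics/top0.png');s=cv2.imread('pics/scene0.png')
def c(i,x,y,w,h,k):return cv2.resize(i[y:y+h,x:x+w],None,fx=k,fy=k,interpolation=cv2.INTER_CUBIC)
a=np.hstack([c(t,320,250,50*2,60,4),c(t,200,230,100,60,4)])
b=np.hstack([c(s,160,225,100,85,4),c(s,340,170,100,85,4)])
cv2.imwrite('pics/c0.png',np.vstack([a,b]))
E
```

```text
(no output)
```

View pics/c0.png

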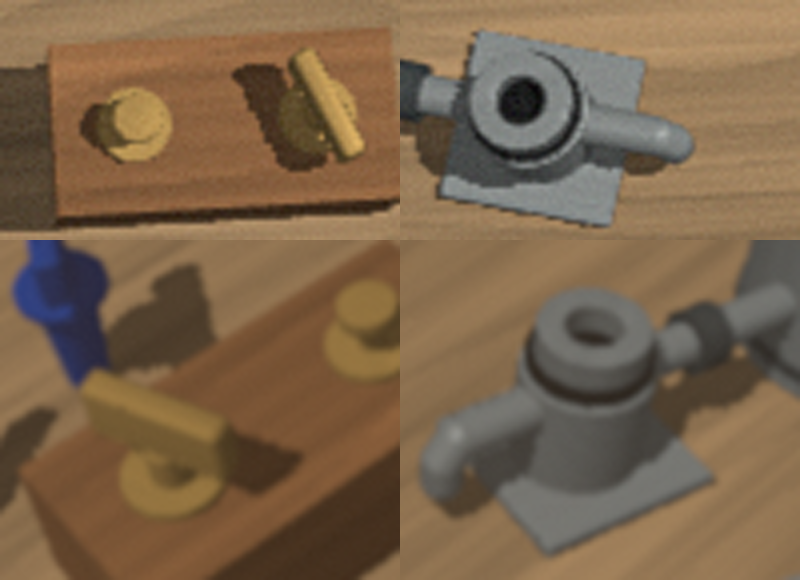

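```bash
cat > h.py <<'E'
import numpy as np,cv2
from workcell import *
from scipy.spatial.transform import Rotation as R
def ray(p,uv):
    K=p['K'];d=cv2.undistortPoints(np.array([[uv]],float),K,np.array([p['k1'],0,0,0,0.]))[0,0]
    r=R.from_euler('xyz',p['orientation']).as_matrix()@np.array([d[0],-d[1],-1.]);return p['origin'],r
def pz(p,uv,z):
    o,r=ray(p,uv);return (o+r*(z-o[2])/r[2])
def proj(p,X):
    c=R.from_euler('xyz',p['orientation']).as_matrix().T@(np.array(X)-p['origin'])
    x=c[0]/-c[2];y=-c[1]/-c[2];f=1+p['k1']*(x*x+y*y)
    return p['K'][0,0]*x*f+p['K'][0,2],p['K'][1,1]*y*f+p['K'][1,2]
E
python3 - <<'E'
from h import *
np.set_printoptions(precision=4,suppress=True)
t=camera_params('top');s=camera_params('scene')
def C(x,y):return (320+x/4,250+y/4)
def D(x,y):return (200+(x-400)/4,230+y/4)
def E(x,y):return (160+x/4,225+(y-240)/4)
def F(x,y):return (340+(x-400)/4,170+(y-240)/4)
a=pz(t,C(303,54),.106);b=pz(t,C(354,153),.106)
print('bar top',a,b,(a+b)/2,np.linalg.norm(a-b),np.degrees(np.arctan2(*(b-a)[1::-1])))
a=pz(s,E(95,374),.106);b=pz(s,E(222,432),.106)
print('bar scene',a,b,(a+b)/2,np.linalg.norm(a-b),np.degrees(np.arctan2(*(b-a)[1::-1])))
print('collar scene',pz(s,E(171,482),.066),'collar top',pz(t,C(318,118),.066))
print('knob top',pz(t,C(138,120),.088), 'mouth',pz(t,D(521,101),.08),pz(s,F(597,325),.08))
print('outer mouth top',pz(t,D(525,100),.08),pz(s,F(595,332),.08))
a=pz(t,D(440,95),.055);b=pz(t,D(605,128),.055)
print('pipe',np.degrees(np.arctan2(*(a-b)[1::-1])))
q=[pz(t,D(*v),.006) for v in((478,32),(645,62),(612,226),(438,192))]
for i in range(4):
  d=q[(i+1)%4]-q[i];print(q[i],np.linalg.norm(d),np.degrees(np.arctan2(d[1],d[0])))
print('tank knob',pz(t,(131,230),.19))
E
```

```text
bar top [ 0.5179 -0.3037  0.106 ] [ 0.4696 -0.3237  0.106 ] [ 0.4937 -0.3137  0.106 ] 0.05227109142250072 -157.5448156364438
bar scene [ 0.4735 -0.319   0.106 ] [ 0.524  -0.3013  0.106 ] [ 0.4987 -0.3101  0.106 ] 0.05344789947973815 19.29775298423205
collar scene [ 0.5004 -0.3142  0.066 ] collar top [ 0.4928 -0.3141  0.066 ]
knob top [ 0.4932 -0.2247  0.088 ] mouth [0.556  0.0135 0.08  ] [0.5601 0.0181 0.08  ]
outer mouth top [0.5564 0.0115 0.08  ] [0.5624 0.0141 0.08  ]
pipe 75.47461468803276
[0.6094 0.0471 0.006 ] 0.0894393827635747 -103.45146662810194
[ 0.5886 -0.0399  0.006 ] 0.08763777593214603 167.18250602863233
[ 0.5032 -0.0204  0.006 ] 0.09196084340950579 75.81643449685497
[0.5257 0.0687 0.006 ] 0.08647120062181804 -14.474753251563026
tank knob [0.5881 0.1695 0.19  ]
```

```bash
cat >> h.py <<'E'
def toolR():
    s=read_state();return s['tool_pos'],R.from_euler('xyz',s['orientation']).as_matrix(),s
def need(X):
    p,r,s=toolR();return r.T@(np.array(X)-p)
np.set_printoptions(precision=4,suppress=True)
E
python3 - <<'E'
from h import *
p,r,s=toolR();w=camera_params('wrist')
print(r,need([.495,-.312,.236]))
print('centre ray in tool',r.T@(pz(w,(320,240),.1)-p), 'cam',r.T@(w['origin']-p))
print(s['q'])
E
```

```text
[[ 0.9649  0.2628 -0.0004]
 [ 0.2628 -0.9649  0.0012]
 [-0.0001 -0.0013 -1.    ]] [ 0.3957 -0.1935  0.0002]
centre ray in tool [-0.006  0.002  0.136] cam [ 0.073   0.0005 -0.1482]
[ 1.2368  0.4117 -0.0127  1.5968  0.0056  1.1343 -0.0822]
```

```bash
python3 -m creep '[0.048,-0.024,0,0, 0.096,-0.048,0,-0.02, 0.144,-0.072,0,-0.04, 0.192,-0.096,0,-0.06, 0.24,-0.12,0,-0.085, 0.288,-0.144,0,-0.085, 0.336,-0.168,0,-0.085, 0.38,-0.19,0,-0.085]' 0
python3 -m creep '[0.016,-0.004,0,0,0.016,-0.004,0,0,0.016,-0.004,0,0,0.016,-0.004,0,0,0.016,-0.004,0,0,0.016,-0.004,0,0,0.016,-0.004,0,0,0.016,-0.004,0,0]'
python3 - <<'E'
from h import *
w=camera_params('wrist');p,r,s=toolR();f=grab_frame('wrist')
print(s['time'],p,s['orientation'],s['q'],s['contact_force'])
cv2.imwrite('pics/w1.png',f[:,:,::-1])
E
```

```text
time: 0.95
tool_pos: [0.4635, -0.3349, 0.2366]
orientation: [3.142, 0.0, 0.351]
contact_force: [0.3, -0.7, 0.3]
grip_width: 0.088
time: 1.75
tool_pos: [0.4758, -0.3275, 0.2367]
orientation: [3.141, -0.0, 0.35]
contact_force: [-0.4, -0.1, 0.3]
grip_width: 0.0879
1.75 [ 0.4758 -0.3275  0.2367] [ 3.1415 -0.      0.3502] [ 0.6744  0.341  -0.2004  1.7045  0.0747  1.1035 -0.769 ] [-0.3532 -0.0677  0.2932]
```

View pics/w1.png

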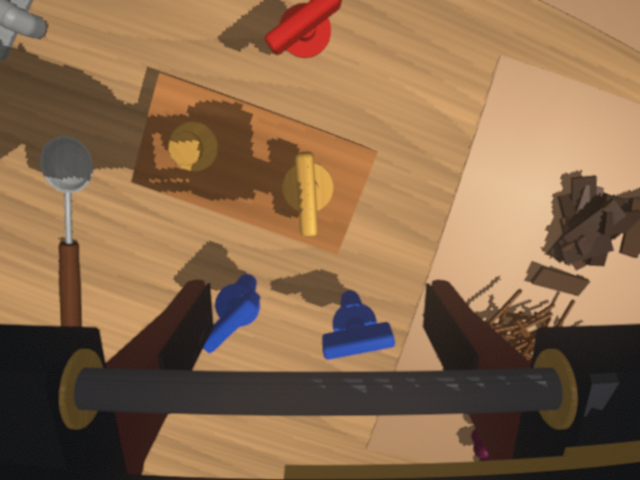

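The wrist view shows the brass bar at about (307,195), running nearly vertically in the image, which is close to tool x. I'll enlarge it.

```bash
python3 - <<'E'
from h import *
f=cv2.imread('pics/w1.png');x,y=260,130
cv2.imwrite('pics/c1.png',cv2.resize(f[y:y+120,x:x+100],None,fx=5,fy=5,interpolation=cv2.INTER_CUBIC))
E
```

```text
(no output)
```

View pics/c1.png

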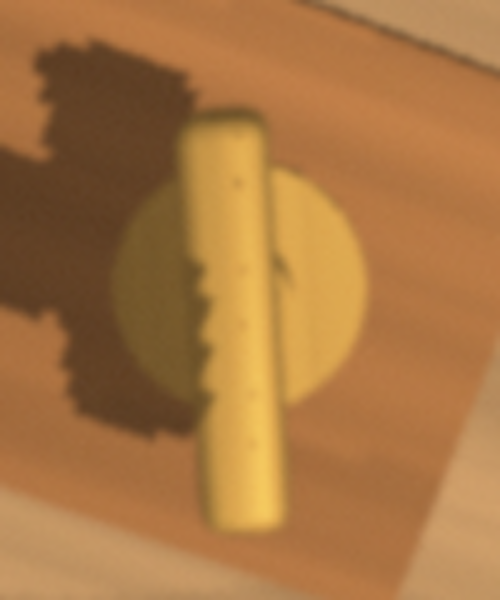

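```bash
python3 - <<'E'
from h import *
w=camera_params('wrist')
c=lambda x,y:(260+x/5,130+y/5)
a=pz(w,c(223,116),.106);b=pz(w,c(245,528),.106)
print(a,b,(a+b)/2,np.linalg.norm(a-b),np.arctan2(*(a-b)[1::-1]))
print('collar',pz(w,c(240,287),.066))
m=(a+b)/2; m[2]=.088; print(need(m))
E
```

```text
[ 0.5233 -0.3015  0.106 ] [ 0.4726 -0.3228  0.106 ] [ 0.498  -0.3122  0.106 ] 0.0548868866966638 0.39722960661669277
collar [ 0.4972 -0.3123  0.066 ]
[ 0.026  -0.0067  0.1487]
```

```bash
python3 -m creep '[0.012,-0.003,0,-0.045, 0.026,-0.006,0.02,-0.045, 0.026,-0.006,0.05,-0.045, 0.026,-0.006,0.08,-0.045, 0.026,-0.006,0.1,-0.045, 0.026,-0.006,0.1,-0.045, 0.026,-0.006,0.1,-0.045, 0.026,-0.006,0.1,-0.045]' 110
python3 - <<'E'
from h import *
w=camera_params('wrist');f=grab_frame('wrist')
print(need([.4975,-.3122,.088]),read_state()['orientation'])
cv2.imwrite('pics/w2.png',f[:,:,::-1])
E
```

```text
time: 2.6
tool_pos: [0.4995, -0.3128, 0.1381]
orientation: [3.14, -0.001, 0.397]
contact_force: [-0.7, -0.4, 0.2]
grip_width: 0.0501
[-0.0016 -0.0015  0.0502] [ 3.1397 -0.0016  0.3964]
```

View pics/w2.png

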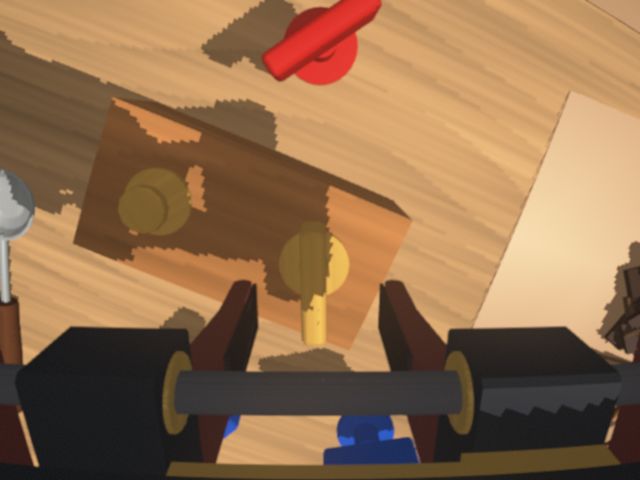

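The bar sits vertically at column 314, between pads centred at about 318, so it is aligned. I'll descend and close.

```bash
python3 -m creep '[-0.001,-0.001,0.015,0, -0.001,-0.001,0.03,0, -0.001,-0.001,0.042,0, -0.001,-0.001,0.049,0,-0.001,-0.001,0.049,0,-0.001,-0.001,0.049,0,-0.001,-0.001,0.049,0,-0.001,-0.001,0.049,0]'
python3 -m creep '[0,0,0,0,0,0,0,0,0,0,0,0,0,0,0,0,0,0,0,0,0,0,0,0,0,0,0,0,0,0,0,0]' 255
```

```text
time: 3.45
tool_pos: [0.4974, -0.3123, 0.0882]
orientation: [3.141, -0.001, 0.396]
contact_force: [0.1, -0.3, -0.5]
grip_width: 0.0498
time: 4.25
tool_pos: [0.497, -0.312, 0.0876]
orientation: [-3.141, 0.0, 0.396]
contact_force: [-0.8, 0.5, 1.2]
grip_width: 0.0146
```

```bash
python3 -m creep '[0,0,0,0,0,0,0,0,0,0,0,0,0,0,-0.005,0,0,0,-0.015,0,0,0,-0.03,0,0,0,-0.05,0,0,0,-0.07,0]'
python3 -m creep '[0,0,-0.03,0,0,0,-0.06,0,0,0,-0.08,0,0,0,-0.09,0,0,0,-0.09,0,0,0,-0.09,0,0,0,-0.09,0,0,0,-0.09,0]'
python3 - <<'E'
from h import *
f=grab_frame('scene');print(toolR()[0],toolR()[2]['q'])
cv2.imwrite('pics/s3.png',f[:,:,::-1])
E
```

```text
time: 5.05
tool_pos: [0.4971, -0.3121, 0.1594]
orientation: [3.141, -0.0, 0.396]
contact_force: [0.3, -0.0, -2.6]
grip_width: 0.0147
time: 5.85
tool_pos: [0.4966, -0.3119, 0.2464]
orientation: [-3.14, 0.001, 0.396]
contact_force: [-0.2, 0.1, -2.6]
grip_width: 0.0147
[ 0.4967 -0.3119  0.2466] [ 0.6447  0.3503 -0.2175  1.6679  0.0816  1.1341 -0.7696]
```

View pics/s3.png

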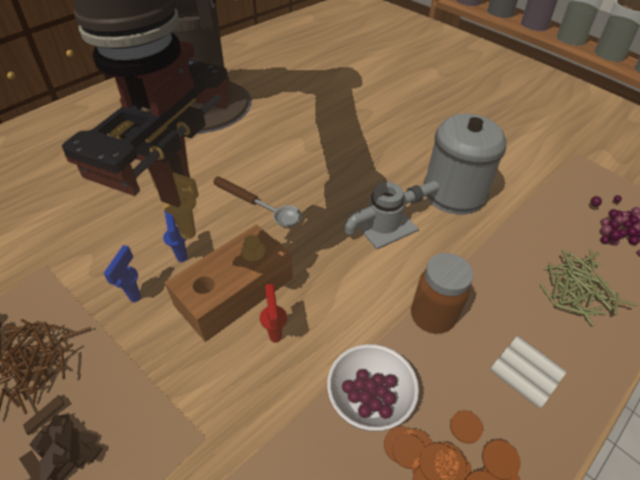

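The plug is held: 2.6 N matches its 0.3 kg, and its hole in the rack is empty. The spare still stands. Next I move to a viewpoint short of the tap with the handle turned to about 76°.

```bash
python3 -m creep '[0.018,-0.028,0,-0.12, 0.036,-0.056,0,-0.24, 0.054,-0.084,0,-0.36, 0.072,-0.112,0,-0.48, 0.09,-0.14,0,-0.6, 0.108,-0.168,0,-0.72, 0.126,-0.196,0,-0.84, 0.141,-0.222,0,-0.933]'
python3 -m creep '[0,0,0,0,0,0,0,0,0,0,0,0,0,0,0,0,0,0,0,0,0,0,0,0,0,0,0,0,0,0,0,0]'
python3 - <<'E'
from h import *
w=camera_params('wrist');p,r,s=toolR();f=grab_frame('wrist')
print(s['time'],p,s['orientation'],s['q'],s['contact_force'])
cv2.imwrite('pics/w4.png',f[:,:,::-1])
import json;json.dump({k:np.array(v).tolist() for k,v in w.items()},open('w4.json','w'))
E
```

```text
time: 6.7
tool_pos: [0.5416, -0.0512, 0.2473]
orientation: [-3.141, -0.0, 1.334]
contact_force: [0.2, -0.5, -3.5]
grip_width: 0.0146
time: 7.5
tool_pos: [0.5416, -0.0531, 0.2477]
orientation: [3.142, 0.0, 1.328]
contact_force: [0.5, -0.3, -2.5]
grip_width: 0.0151
7.5 [ 0.5416 -0.0531  0.2477] [3.1415 0.0001 1.3285] [ 0.4124  0.3087 -0.5028  1.7537  0.1634  1.1207 -0.3841] [ 0.5224 -0.2856 -2.4698]
```

View pics/w4.png

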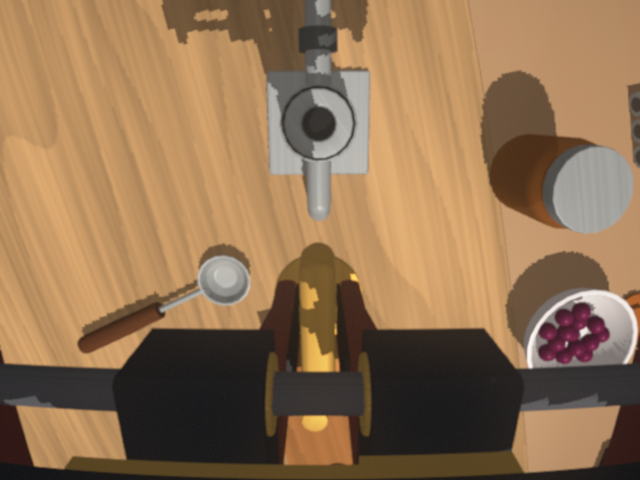

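The mouth is at about (319,123), the pipe runs nearly vertically in the image, and the held handle is parallel to it. I'll enlarge for precise centres.

```bash
python3 - <<'E'
from h import *
f=cv2.imread('pics/w4.png')
a=cv2.resize(f[70:190,260:380],None,fx=4.5,fy=4.5,interpolation=cv2.INTER_CUBIC)
b=cv2.resize(f[230:470,260:380],None,fx=2.25,fy=2.25,interpolation=cv2.INTER_CUBIC)
cv2.imwrite('pics/c4.png',np.hstack([a,b]))
E
```

```text
(no output)
```

View pics/c4.png

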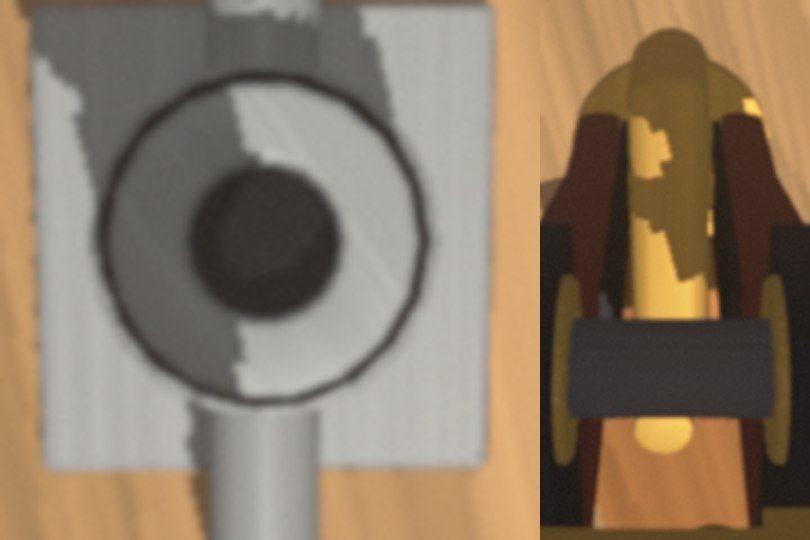

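```bash
python3 - <<'E'
from h import *
import json
w=camera_params('wrist');p,r,s=toolR()
c=lambda x,y:(260+x/4.5,70+y/4.5); d=lambda x,y:(260+(x-540)/2.25,230+y/2.25)
T=lambda X:r.T@(X-p)
m=pz(w,c(265.5,241.5),.08);print('mouth',m,T(m),'diam',np.linalg.norm(pz(w,c(190,241),.08)-pz(w,c(341,241),.08)),np.linalg.norm(pz(w,c(265,163),.08)-pz(w,c(265,320),.08)))
m=pz(w,c(264.5,238),.08);print('outer',m,np.linalg.norm(pz(w,c(104,241),.08)-pz(w,c(425,241),.08)))
z=p[2]
print('collar front',T(pz(w,d(670,57),z-.022)),'L/R',T(pz(w,d(578,120),z-.022)),T(pz(w,d(764,110),z-.022)))
print('bar front/back top',T(pz(w,d(670,29),z+.018)),T(pz(w,d(664,453),z+.018)))
a=pz(w,(319.5,210),.045);b=pz(w,c(265,20),.045)
print('pipe',np.arctan2(*(b-a)[1::-1]))
L=[pz(w,c(*v),.006) for v in((45,468),(33,5),(490,3),(483,466))]
print([np.arctan2(*(L[j]-L[i])[1::-1]) for i,j in((0,1),(3,2),(0,3),(1,2))])
for X in([.5595,.0145,.08],):print(proj(camera_params('top'),X),proj(camera_params('scene'),X))
E
```

```text
mouth [0.5597 0.0162 0.08  ] [0.0715 0.0009 0.1677] diam 0.024065680049527877 0.024510450954424605
outer [0.5597 0.0168 0.08  ] 0.05118642240141097
collar front [0.0187 0.0002 0.022 ] L/R [ 0.0062 -0.0172  0.022 ] [0.0083 0.0179 0.022 ]
bar front/back top [ 0.0355  0.0002 -0.018 ] [-0.0368 -0.0007 -0.018 ]
pipe 1.334220143951843
[np.float64(1.331300143925404), np.float64(1.338159547099028), np.float64(-0.23715355432125787), np.float64(-0.23769634408328913)]
(np.float64(229.7036212425229), np.float64(253.53811809545059)) (np.float64(387.5698821308424), np.float64(192.03168512050058))
```

```bash
python3 - <<'E'
from h import *
f=grab_frame('scene');t=grab_frame('top');print(read_state()['ft_torque'])
cv2.imwrite('pics/s5.png',f[:,:,::-1])
a=cv2.resize(f[60:240,300:440,::-1],None,fx=3,fy=3,interpolation=cv2.INTER_CUBIC)
b=cv2.resize(t[180:320,190:330,::-1],None,fx=540/140,fy=540/140,interpolation=cv2.INTER_CUBIC)
cv2.imwrite('pics/c5.png',np.hstack([a,b])[:, :800])
E
```

```text
[-0.0052 -0.0558 -0.0738]
```

View pics/c5.png

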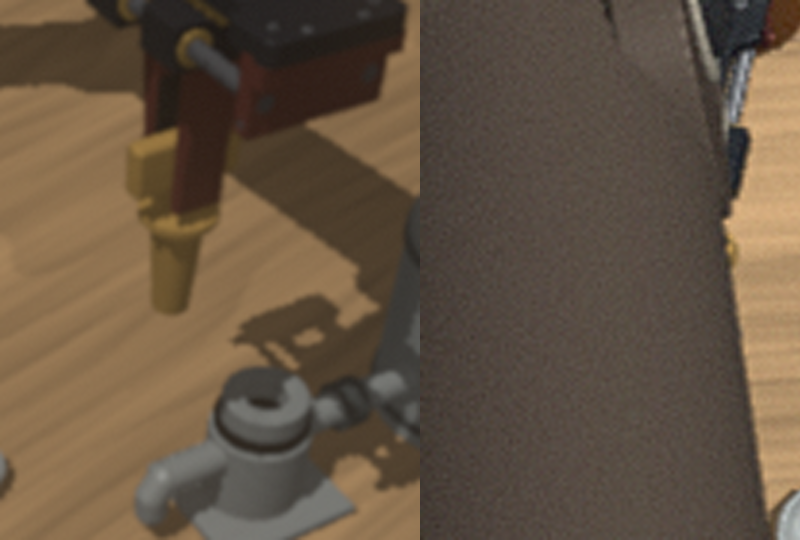

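View pics/s5.png

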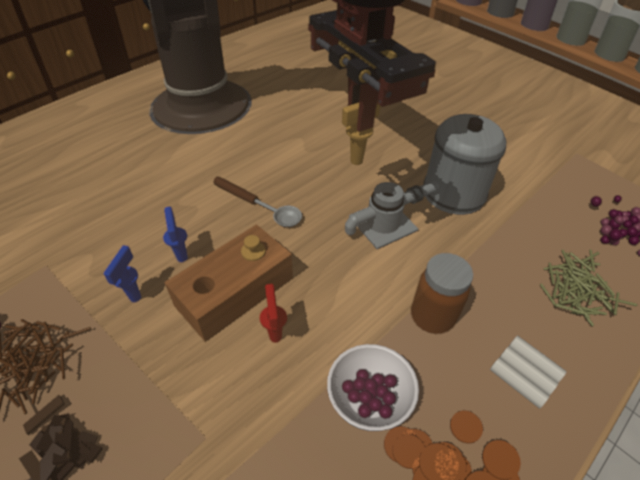

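```bash
python3 - <<'E'
from h import *
p,r,s=toolR();S=camera_params('scene');w=camera_params('wrist')
q=lambda x,y,z:p+r@np.array([x,y,z])
for n,v in dict(foot=(0,0,.078),collar=(0,0,.026),barfrontTop=(.028,0,-.018),barbackTop=(-.028,0,-.018),barbackBot=(-.028,0,.008)).items():
    a=proj(S,q(*v));b=proj(w,q(*v));print(n,np.round(a,1),'crop',np.round([(a[0]-300)*3,(a[1]-60)*3]),'wrist',np.round(b,1))
E
python3 - <<'E'
import cv2
f=cv2.imread('pics/s5.png')[85:175,325:395]
cv2.imwrite('pics/c6.png',cv2.resize(f,None,fx=6,fy=6,interpolation=cv2.INTER_CUBIC))
E
```

```text
foot [356.2 161.5] crop [169. 305.] wrist [317.4 257.1]
collar [359.1 131.8] crop [177. 216.] wrist [317.2 293.3]
barfrontTop [379.1  98.7] crop [237. 116.] wrist [316.8 265.3]
barbackTop [343.7 109.4] crop [131. 148.] wrist [316.9 411.6]
barbackBot [342.6 126.4] crop [128. 199.] wrist [317.1 371.8]
```

View pics/c6.png

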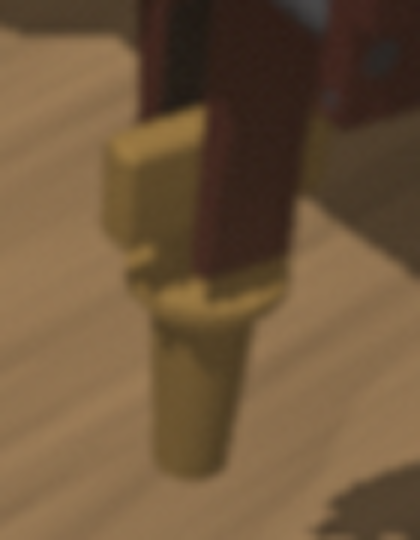

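The plug hangs upright and centred: the predicted foot (356,161.5) matches the observed (356,162). Next I move over the mouth and lower to just above the rim.

```bash
python3 -m creep '[0.02,0,0,0, 0.045,0,0.01,0, 0.065,0,0.03,0, 0.071,0.001,0.055,0, 0.071,0.001,0.075,0, 0.071,0.001,0.082,-0.005, 0.071,0.001,0.082,-0.005, 0.071,0.001,0.082,-0.005]'
python3 - <<'E'
from h import *
p,r,s=toolR();S=camera_params('scene');f=grab_frame('scene')
print(p,s['orientation'],s['contact_force'],need([.5595,.016,.112]),proj(S,p+r@[0,0,.078]),proj(S,[.5595,.016,.08]))
a=cv2.resize(f[110:250,310:450,::-1],None,fx=4,fy=4,interpolation=cv2.INTER_CUBIC)
cv2.imwrite('pics/c7.png',a)
E
```

```text
time: 8.45
tool_pos: [0.5601, 0.0156, 0.1665]
orientation: [3.141, -0.0, 1.333]
contact_force: [0.3, -0.3, -2.7]
grip_width: 0.0146
[0.5601 0.0156 0.1665] [ 3.1405 -0.0003  1.3334] [ 0.2758 -0.3224 -2.7293] [ 0.0001 -0.0009  0.0548] (np.float64(388.99337759557204), np.float64(188.11439608361286)) (np.float64(388.15267611510717), np.float64(191.620855069687))
```

View pics/c7.png

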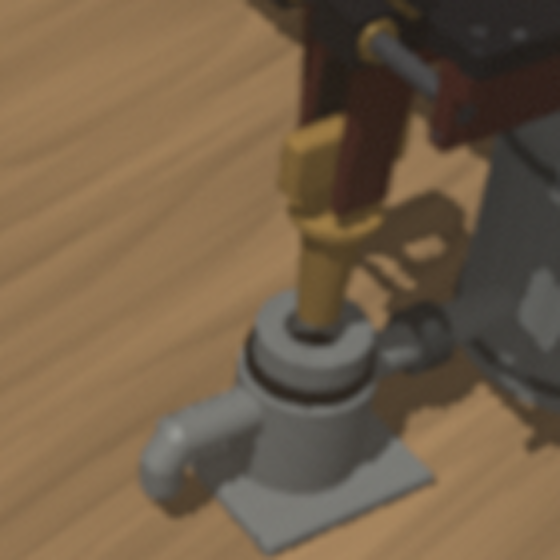

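The foot is over the hole at crop (318,335). I'll lower it in stages while watching the force.

```bash
python3 -m creep '[0,-0.0005,0.006,0, 0,-0.0005,0.012,0, 0,-0.0005,0.018,0, 0,-0.0005,0.023,0, 0,-0.0005,0.028,0, 0,-0.0005,0.032,0, 0,-0.0005,0.036,0, 0,-0.0005,0.036,0]'
```

```text
time: 9.3
tool_pos: [0.5588, 0.0159, 0.129]
orientation: [-3.141, 0.0, 1.334]
contact_force: [-0.5, 0.9, -3.2]
grip_width: 0.0147
```

```bash
python3 -m creep '[0,0,0.003,0, 0,0,0.006,0, 0,0,0.009,0, 0,0,0.011,0, 0,0,0.012,0, 0,0,0.012,0, 0,0,0.012,0, 0,0,0.012,0]'
```

```text
time: 10.1
tool_pos: [0.5591, 0.016, 0.1177]
orientation: [3.142, -0.0, 1.334]
contact_force: [0.2, 0.5, -3.8]
grip_width: 0.0147
```

```bash
python3 -m creep '[0,0,0.001,0, 0,0,0.002,0, 0,0,0.003,0, 0,0,0.004,0, 0,0,0.004,0, 0,0,0.004,0, 0,0,0.004,0, 0,0,0.004,0]'
```

```text
time: 10.9
tool_pos: [0.5591, 0.0161, 0.1137]
orientation: [3.142, -0.0, 1.334]
contact_force: [0.3, 3.1, -1.8]
grip_width: 0.0144
```

```bash
python3 -m creep '[0.0005,0,0.0003,0, 0.0005,0,0.0006,0, 0.0005,0,0.001,0, 0.0005,0,0.001,0, 0.0005,0,0.001,0, 0.0005,0,0.001,0, 0.0005,0,0.001,0, 0.0005,0,0.001,0]'
python3 -m creep '[0,0,0.0003,0, 0,0,0.0006,0, 0,0,0.001,0, 0,0,0.001,0, 0,0,0.001,0, 0,0,0.001,0, 0,0,0.001,0, 0,0,0.001,0]'
```

```text
time: 11.7
tool_pos: [0.5592, 0.0163, 0.1127]
orientation: [3.142, 0.0, 1.334]
contact_force: [-0.5, 2.3, 0.8]
grip_width: 0.0146
time: 12.5
tool_pos: [0.5593, 0.0164, 0.1117]
orientation: [3.141, -0.0, 1.334]
contact_force: [-2.1, 3.3, 1.3]
grip_width: 0.0147
```

```bash
python3 -m creep '[0.0004,-0.0004,0.0003,0, 0.0004,-0.0004,0.0006,0, 0.0004,-0.0004,0.001,0, 0.0004,-0.0004,0.001,0, 0.0004,-0.0004,0.001,0, 0.0004,-0.0004,0.001,0, 0.0004,-0.0004,0.001,0, 0.0004,-0.0004,0.001,0]'
python3 - <<'E'
from h import *
p,r,s=toolR();f=grab_frame('scene')
print(p,s['contact_force'],s['ft_torque'])
a=cv2.resize(f[110:250,310:450,::-1],None,fx=4,fy=4,interpolation=cv2.INTER_CUBIC)
cv2.imwrite('pics/c8.png',a)
E
```

```text
time: 13.3
tool_pos: [0.5592, 0.0167, 0.1108]
orientation: [3.141, 0.0, 1.334]
contact_force: [-0.1, -0.0, 5.1]
grip_width: 0.0148
[0.5592 0.0167 0.1108] [-0.0679 -0.0191  5.1092] [0.0411 0.1072 0.0452]
```

View pics/c8.png

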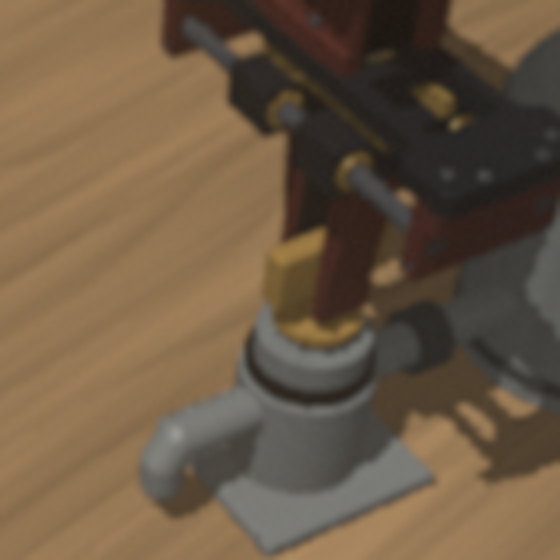

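The plug is in the barrel with its handle along the pipe, and the side forces are gone. I'll raise the press to about 15 N, then turn.

```bash
python3 -m creep '[0,0,0.0003,0, 0,0,0.0006,0, 0,0,0.0009,0, 0,0,0.001,0, 0,0,0.001,0, 0,0,0.001,0, 0,0,0.001,0, 0,0,0.001,0]'
```

```text
time: 14.15
tool_pos: [0.5592, 0.0167, 0.1102]
orientation: [3.141, 0.0, 1.334]
contact_force: [-2.0, 0.2, 7.9]
grip_width: 0.0149
```

```bash
python3 -m creep '[0,0,0.0004,0, 0,0,0.0008,0, 0,0,0.001,0, 0,0,0.001,0, 0,0,0.001,0, 0,0,0.001,0, 0,0,0.001,0, 0,0,0.001,0]'
```

```text
time: 14.95
tool_pos: [0.5593, 0.0167, 0.1095]
orientation: [3.14, 0.0, 1.334]
contact_force: [-1.9, 0.4, 11.7]
grip_width: 0.0146
```

```bash
python3 -m creep '[0,0,0,0.02, 0,0,0,0.04, 0,0,0.0001,0.06, 0,0,0.0002,0.08, 0,0,0.0003,0.1, 0,0,0.0003,0.12, 0,0,0.0003,0.14, 0,0,0.0003,0.15]'
python3 - <<'E'
from h import *
s=read_state();print(s['contact_force'],s['ft_torque'],s['orientation'])
E
```

```text
time: 15.75
tool_pos: [0.5592, 0.0167, 0.109]
orientation: [3.141, 0.0, 1.183]
contact_force: [-2.2, 0.2, 9.4]
grip_width: 0.015
[-2.2227  0.2374  9.3603] [-0.0474  0.4833  0.2548] [3.1407 0.0002 1.1834]
```

```bash
python3 -m creep '[0,0,0.0003,0.01, 0,0,0.0006,0.03, 0,0,0.0009,0.05, 0,0,0.0011,0.07, 0,0,0.0012,0.09, 0,0,0.0013,0.11, 0,0,0.0014,0.13, 0,0,0.0015,0.15]'
```

```text
time: 16.55
tool_pos: [0.5592, 0.0168, 0.1079]
orientation: [3.14, 0.0, 1.034]
contact_force: [-3.6, -0.5, 13.7]
grip_width: 0.015
```

```bash
python3 -m creep '[-0.0002,-0.0003,0,0.02, -0.0002,-0.0003,0.0001,0.04, -0.0002,-0.0003,0.0002,0.06, -0.0002,-0.0003,0.0003,0.08, -0.0002,-0.0003,0.0004,0.1, -0.0002,-0.0003,0.0005,0.12, -0.0002,-0.0003,0.0006,0.14, -0.0002,-0.0003,0.0007,0.16]'
```

```text
time: 17.35
tool_pos: [0.5592, 0.0168, 0.1074]
orientation: [3.14, -0.001, 0.874]
contact_force: [-3.6, -0.9, 14.2]
grip_width: 0.0146
```

```bash
python3 -m creep '[-0.0003,-0.0003,0,0.02, -0.0003,-0.0003,0,0.04, -0.0003,-0.0003,0.0001,0.06, -0.0003,-0.0003,0.0002,0.08, -0.0003,-0.0003,0.0002,0.1, -0.0003,-0.0003,0.0003,0.12, -0.0003,-0.0003,0.0003,0.14, -0.0003,-0.0003,0.0003,0.16]'
python3 - <<'E'
from h import *
s=read_state();print(s['contact_force'],s['ft_torque'],s['q'])
E
```

```text
time: 18.15
tool_pos: [0.5594, 0.0171, 0.1073]
orientation: [3.14, -0.002, 0.714]
contact_force: [-1.1, 0.9, 13.5]
grip_width: 0.0146
[-1.1389  0.895  13.4509] [0.1966 0.2779 0.134 ] [ 0.1377  0.4697 -0.332   1.872   0.202   0.8293 -1.1547]
```

```bash
python3 - <<'E'
from h import *
f=grab_frame('wrist');g=grab_frame('scene')
a=cv2.resize(f[180:480,200:440,::-1],None,fx=1.7,fy=1.7)
b=cv2.resize(g[130:230,340:440,::-1],None,fx=3.9,fy=3.9,interpolation=cv2.INTER_CUBIC)
h=min(a.shape[0],b.shape[0]);cv2.imwrite('pics/c9.png',np.hstack([a[-h:],b[:h]]))
E
```

```text
(no output)
```

View pics/c9.png

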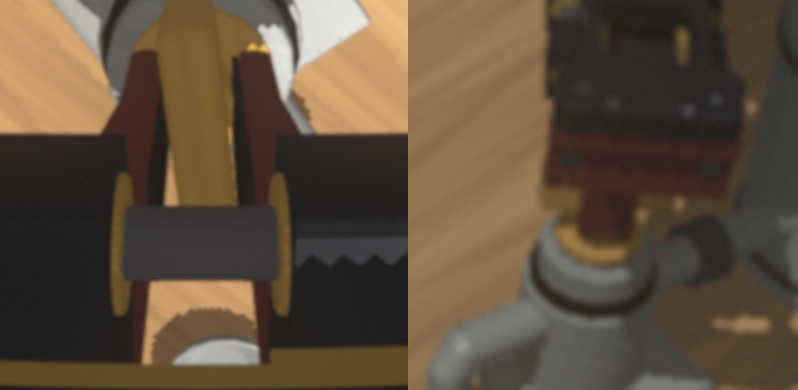

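The handle follows the jaws, lagging about 4-5°, and the collar is close to the rim. I'll continue turning and overturn slightly at the end.

```bash
python3 -m creep '[0,0,0,0.02, 0,0,0.0001,0.04, 0,0,0.0001,0.06, 0,0,0.0002,0.08, 0,0,0.0002,0.1, 0,0,0.0003,0.12, 0,0,0.0003,0.14, 0,0,0.0003,0.16]'
```

```text
time: 19.05
tool_pos: [0.5594, 0.0171, 0.107]
orientation: [3.14, -0.003, 0.554]
contact_force: [-1.6, -0.2, 13.9]
grip_width: 0.0147
```

```bash
python3 -m creep '[0,0,0,0.02, 0,0,0.0001,0.04, 0,0,0.0001,0.06, 0,0,0.0002,0.08, 0,0,0.0002,0.1, 0,0,0.0003,0.12, 0,0,0.0003,0.14, 0,0,0.0003,0.16]'
```

```text
time: 19.85
tool_pos: [0.5598, 0.0172, 0.1069]
orientation: [3.14, -0.004, 0.394]
contact_force: [-1.1, 0.0, 14.7]
grip_width: 0.0148
```

```bash
python3 -m creep '[0,0,0,0.02, 0,0,0,0.04, 0,0,0,0.06, 0,0,0,0.08, 0,0,0,0.1, 0,0,0,0.12, 0,0,0.0001,0.14, 0,0,0.0001,0.16]'
```

```text
time: 20.65
tool_pos: [0.5598, 0.0171, 0.1068]
orientation: [3.141, -0.004, 0.234]
contact_force: [-0.2, 0.9, 12.9]
grip_width: 0.0148
```

```bash
python3 -m creep '[0,0,0,0.02, 0,0,0,0.04, 0,0,0,0.06, 0,0,0,0.08, 0,0,0,0.1, 0,0,0,0.12, 0,0,0.0001,0.14, 0,0,0.0001,0.16]'
```

```text
time: 21.45
tool_pos: [0.5596, 0.017, 0.1066]
orientation: [3.141, -0.003, 0.074]
contact_force: [-2.1, 0.4, 13.0]
grip_width: 0.0149
```

```bash
python3 -m creep '[0,0,0,0.02, 0,0,0,0.04, 0,0,0,0.06, 0,0,0.0001,0.08, 0,0,0.0001,0.1, 0,0,0.0001,0.12, 0,0,0.0001,0.14, 0,0,0.0002,0.16]'
```

```text
time: 22.25
tool_pos: [0.5596, 0.0169, 0.1064]
orientation: [-3.141, -0.003, -0.086]
contact_force: [0.1, 0.3, 13.8]
grip_width: 0.0154
```

```bash
python3 -m creep '[0,0,0,0.02, 0,0,0,0.04, 0,0,0,0.06, 0,0,0.0001,0.08, 0,0,0.0001,0.1, 0,0,0.0001,0.12, 0,0,0.0001,0.14, 0,0,0.0002,0.16]'
python3 - <<'E'
from h import *
f=grab_frame('wrist');g=grab_frame('scene');s=read_state();print(s['q'],s['ft_torque'])
a=cv2.resize(f[180:480,200:440,::-1],None,fx=1.7,fy=1.7)
b=cv2.resize(g[130:230,340:440,::-1],None,fx=3.9,fy=3.9,interpolation=cv2.INTER_CUBIC)
h=min(a.shape[0],b.shape[0]);cv2.imwrite('pics/c10.png',np.hstack([a[-h:],b[:h]]))
E
```

```text
time: 23.05
tool_pos: [0.5596, 0.0169, 0.1062]
orientation: [-3.141, -0.003, -0.246]
contact_force: [-1.0, 0.2, 14.1]
grip_width: 0.0153
[-0.0385  0.4503 -0.1018  1.8849  0.0623  0.806  -1.9896] [0.0142 0.3264 0.4841]
```

View pics/c10.png

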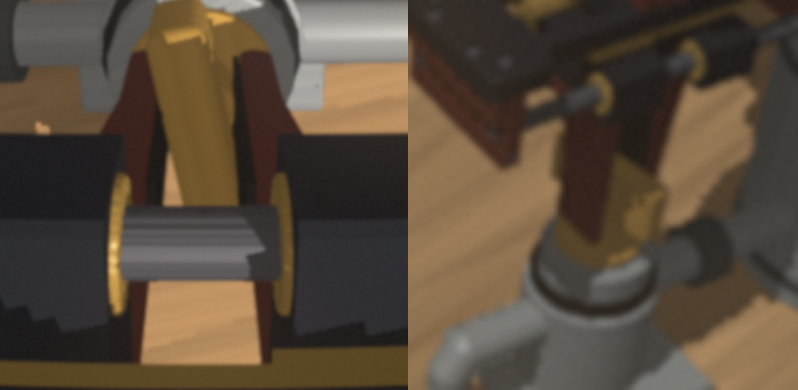

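```bash
python3 -m creep '[0,0,0,0.02, 0,0,0,0.04, 0,0,0,0.06, 0,0,0.0001,0.08, 0,0,0.0001,0.1, 0,0,0.0001,0.12, 0,0,0.0001,0.14, 0,0,0.0001,0.16]'
python3 - <<'E'
from h import *
f=grab_frame('wrist');s=read_state();print(s['ft_torque'])
cv2.imwrite('pics/c11.png',cv2.resize(f[160:480,200:440,::-1],None,fx=1.8,fy=1.8))
E
```

```text
time: 23.95
tool_pos: [0.5596, 0.0168, 0.1061]
orientation: [-3.141, -0.003, -0.406]
contact_force: [-2.4, 0.4, 13.7]
grip_width: 0.0151
[0.0415 0.3175 0.519 ]
```

View pics/c11.png

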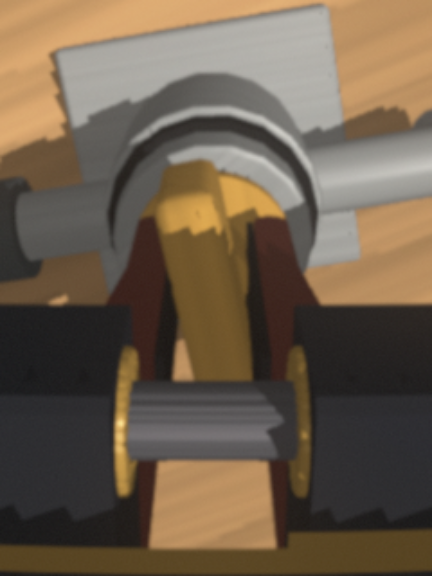

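The bar now lies square across the pipe: it leans left about 8° in the image, and the pipe is tilted about 9°. The estimated collar gap is about 1.5 mm. I'll relax the press, open and back off.

```bash
python3 -m creep '[0,0,-0.0005,0, 0,0,-0.001,0, 0,0,-0.0015,-0.01, 0,0,-0.002,-0.02, 0,0,-0.0025,-0.03, 0,0,-0.0028,-0.03, 0,0,-0.0028,-0.03, 0,0,-0.0028,-0.03]'
python3 -m creep '[0,0,0,0,0,0,0,0,0,0,0,0,0,0,0,0,0,0,0,0,0,0,0,0,0,0,0,0,0,0,0,0]' 120
```

```text
time: 24.8
tool_pos: [0.5594, 0.0168, 0.1074]
orientation: [-3.141, -0.002, -0.376]
contact_force: [5.8, 0.9, 0.1]
grip_width: 0.0147
time: 25.6
tool_pos: [0.5581, 0.0168, 0.1074]
orientation: [3.142, -0.0, -0.376]
contact_force: [-0.3, -0.5, 0.4]
grip_width: 0.0463
```

```bash
python3 -m creep '[0,0,-0.01,0, 0,0,-0.025,0, 0,0,-0.04,0, 0,0,-0.055,0, 0,0,-0.07,0, 0,0,-0.085,0, 0,0,-0.09,0, 0,0,-0.09,0]'
python3 -m creep '[-0.02,0,-0.01,0, -0.05,0,-0.01,0, -0.08,0,-0.01,0, -0.1,0,-0.01,0, -0.12,0,-0.01,0, -0.13,0,-0.01,0, -0.13,0,-0.01,0, -0.13,0,-0.01,0]'
python3 - <<'E'
from h import *
w=camera_params('wrist');p,r,s=toolR();f=grab_frame('wrist');g=grab_frame('scene');t=grab_frame('top')
print(p,s['orientation'],s['contact_force'])
for n,i in(('w',f),('s',g),('t',t)):cv2.imwrite(f'pics/{n}12.png',i[:,:,::-1])
a=cv2.resize(g[150:240,340:430,::-1],None,fx=5.5,fy=5.5,interpolation=cv2.INTER_CUBIC)
cv2.imwrite('pics/c12.png',a)
E
```

```text
time: 26.4
tool_pos: [0.5586, 0.0169, 0.1984]
orientation: [-3.141, -0.002, -0.376]
contact_force: [-0.2, 0.6, -0.3]
grip_width: 0.0467
time: 27.2
tool_pos: [0.4379, 0.0643, 0.2073]
orientation: [-3.141, -0.0, -0.376]
contact_force: [0.6, 0.3, 0.3]
grip_width: 0.0467
[0.4379 0.0643 0.2073] [-3.1415 -0.0005 -0.3763] [0.6425 0.3424 0.3256]
```

View pics/c12.png

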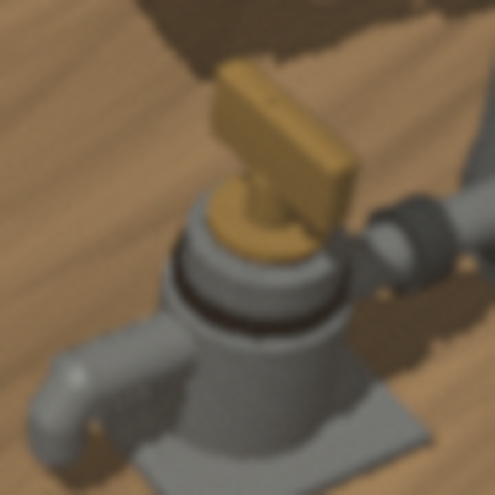

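View pics/w12.png

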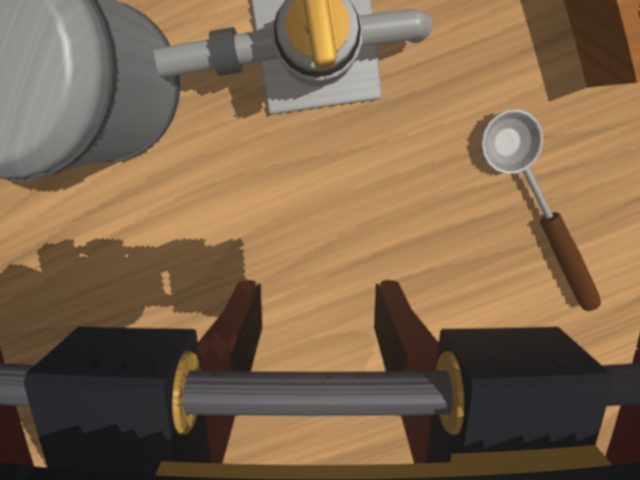

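View pics/t12.png

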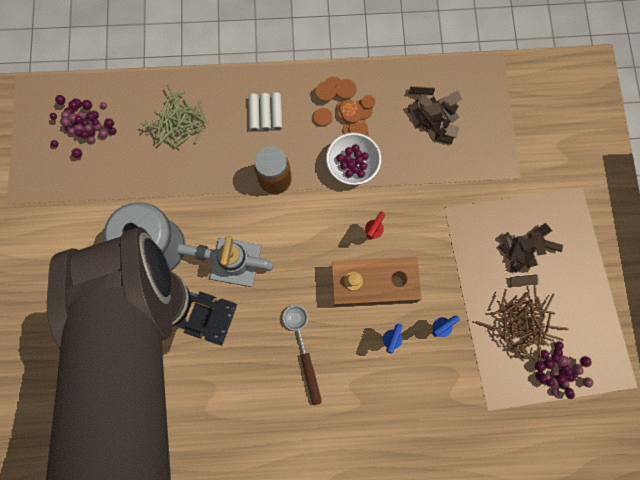

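The handle lies across the pipe, the bystanders have not moved, and the plug stands on its own. Next I check the collar gap and angle numerically.

```bash
python3 - <<'E'
from h import *
from scipy.spatial.transform import Rotation as R
g=cv2.imread('pics/s12.png');S=camera_params('scene');w=camera_params('wrist');f=cv2.imread('pics/w12.png')
a=cv2.resize(g[155:210,365:415],None,fx=10,fy=10,interpolation=cv2.INTER_CUBIC)
b=cv2.resize(f[0:110,260:380],None,fx=5,fy=5,interpolation=cv2.INTER_CUBIC)
for gap in (.0015,.003,.0045):
    im=a.copy();c=np.array([.5595,.0166])
    def ell(rad,z,col):
        pts=[proj(S,[c[0]+rad*np.cos(t),c[1]+rad*np.sin(t),z]) for t in np.linspace(0,6.283,60)]
        cv2.polylines(im,[np.int32([((u-365+.5)*10,(v-155+.5)*10) for u,v in pts])],True,col,1)
    ell(.025,.08,(255,0,0));ell(.019,.08+gap+.004,(0,0,255));ell(.019,.08+gap,(0,255,0))
    for sg in(1,-1):
        for z in (.018,.044):
          x=[c[0]+sg*.028*np.cos(-.237),c[1]+sg*.028*np.sin(-.237),.08+gap+z];u,v=proj(S,x);cv2.circle(im,(int((u-365+.5)*10),int((v-155+.5)*10)),4,(255,0,255),1)
    cv2.imwrite(f'pics/g{int(gap*1e4)}.png',im)
cv2.imwrite('pics/g_w.png',b)
ims=[cv2.imread(f'pics/g{k}.png') for k in(15,45)]
o=np.hstack(ims);cv2.imwrite('pics/g13.png',cv2.resize(o,(800,440)));cv2.imwrite('pics/g_clean.png',a)
E
```

```text
(no output)
```

View pics/g13.png

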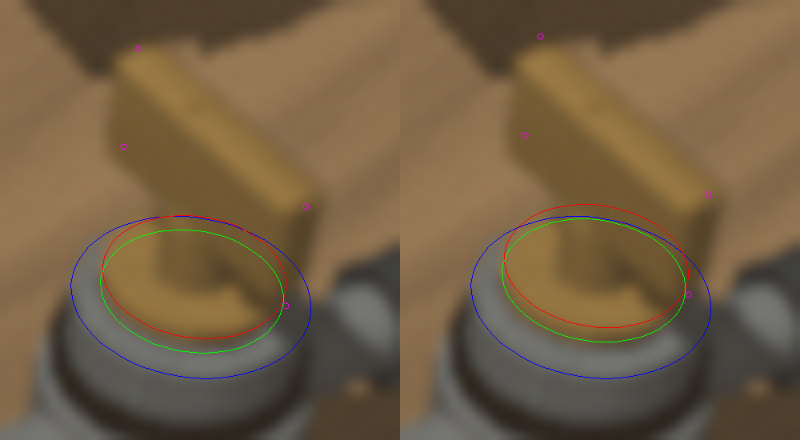

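View pics/g_w.png

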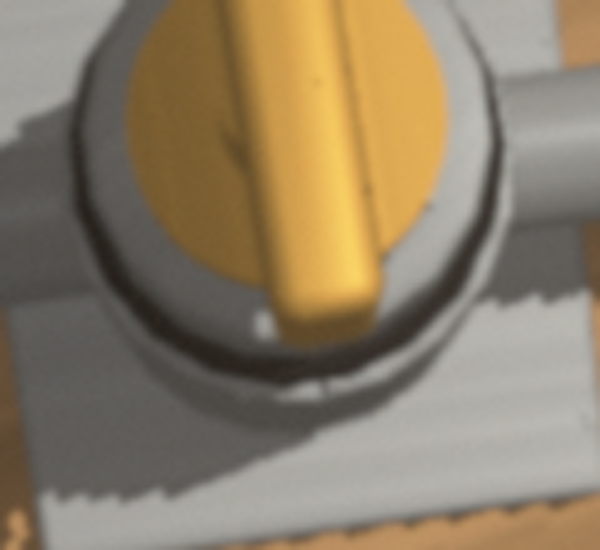

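The image alone can't tell 1.5 mm from 3 mm. I'll measure the height by lightly touching the bar's top with the closed fingertips: contact at TCP z = 0.138 + gap.

```bash
python3 -m creep '[0.03,0,0,0, 0.06,0,0,0, 0.09,0,0,0, 0.12,0,0,0, 0.13,0,0.01,0, 0.13,0,0.03,0, 0.13,0,0.045,0, 0.13,0,0.05,0]' 255
python3 -m creep '[0,0,0.004,0, 0,0,0.008,0, 0,0,0.01,0, 0,0,0.012,0, 0,0,0.014,0, 0,0,0.014,0, 0,0,0.014,0, 0,0,0.014,0]'
```

```text
time: 28.15
tool_pos: [0.5566, 0.0168, 0.1549]
orientation: [3.14, 0.004, -0.376]
contact_force: [0.1, -0.1, 0.3]
grip_width: 0.0007
time: 28.95
tool_pos: [0.5582, 0.0168, 0.1435]
orientation: [-3.141, -0.0, -0.376]
contact_force: [-0.3, -1.0, -0.4]
grip_width: 0.0004
```

```bash
python3 -m creep '[0,0,0.0005,0, 0,0,0.001,0, 0,0,0.0015,0, 0,0,0.002,0, 0,0,0.002,0, 0,0,0.002,0, 0,0,0.002,0, 0,0,0.002,0]'
python3 -m creep '[0,0,0.0003,0, 0,0,0.0006,0, 0,0,0.0008,0, 0,0,0.0008,0, 0,0,0.0008,0, 0,0,0.0008,0, 0,0,0.0008,0, 0,0,0.0008,0]'
```

```text
time: 29.75
tool_pos: [0.5581, 0.0168, 0.1414]
orientation: [-3.142, -0.0, -0.376]
contact_force: [-0.1, 0.2, 0.1]
grip_width: 0.0003
time: 30.55
tool_pos: [0.5581, 0.0168, 0.1406]
orientation: [3.142, -0.0, -0.376]
contact_force: [-0.1, -0.3, 0.5]
grip_width: 0.0005
```

Still no contact at 0.1406, so the gap is below about 2.6 mm. One more step will pin it down.

```bash
python3 -m creep '[0,0,0.0003,0, 0,0,0.0006,0, 0,0,0.0008,0, 0,0,0.0008,0, 0,0,0.0008,0, 0,0,0.0008,0, 0,0,0.0008,0, 0,0,0.0008,0]'
```

```text
time: 31.35
tool_pos: [0.5582, 0.0168, 0.1399]
orientation: [-3.141, -0.0, -0.376]
contact_force: [-0.8, 0.1, 4.0]
grip_width: 0.0006
```

```bash
python3 -m creep '[0,0,0.0003,0, 0,0,0.0005,0, 0,0,0.0005,0, 0,0,0.0005,0, 0,0,0.0005,0, 0,0,0.0005,0, 0,0,0.0005,0, 0,0,0.0005,0]'
```

```text
time: 32.15
tool_pos: [0.5583, 0.0168, 0.1396]
orientation: [-3.141, -0.0, -0.376]
contact_force: [-1.7, -0.3, 6.4]
grip_width: 0.0004
```

Contact came at about 0.140, so the gap is about 2 mm, in line with the 1.5 mm grip-based estimate and under 3 mm. I'll retreat and do a last angle check.

```bash
python3 -m creep '[0,0,-0.01,0, 0,0,-0.03,0, 0,0,-0.05,0, 0,0,-0.07,0, -0.04,0,-0.09,0, -0.08,0,-0.1,0, -0.12,0,-0.1,0, -0.14,0,-0.1,0]'
python3 -m creep '[0,0,0,0,0,0,0,0,0,0,0,0,0,0,0,0,0,0,0,0,0,0,0,0,0,0,0,0,0,0,0,0]'
python3 - <<'E'
from h import *
w=camera_params('wrist');f=grab_frame('wrist');t=grab_frame('top');g=grab_frame('scene')
print(read_state()['time'])
cv2.imwrite('pics/w14.png',f[:,:,::-1])
a=cv2.resize(f[0:160,230:390,::-1],None,fx=3.3,fy=3.3,interpolation=cv2.INTER_CUBIC)[:528]
cv2.imwrite('pics/c14.png',a)
b=cv2.resize(g[150:250,340:440,::-1],None,fx=5,fy=5,interpolation=cv2.INTER_CUBIC);cv2.imwrite('pics/d14.png',b)
E
```

```text
time: 32.95
tool_pos: [0.4253, 0.0693, 0.2398]
orientation: [-3.141, -0.0, -0.375]
contact_force: [-0.2, 0.1, -0.7]
grip_width: 0.0005
time: 33.75
tool_pos: [0.428, 0.0682, 0.2392]
orientation: [3.141, 0.0, -0.376]
contact_force: [-0.5, 0.3, 0.2]
grip_width: 0.0003
33.9
```

View pics/c14.png

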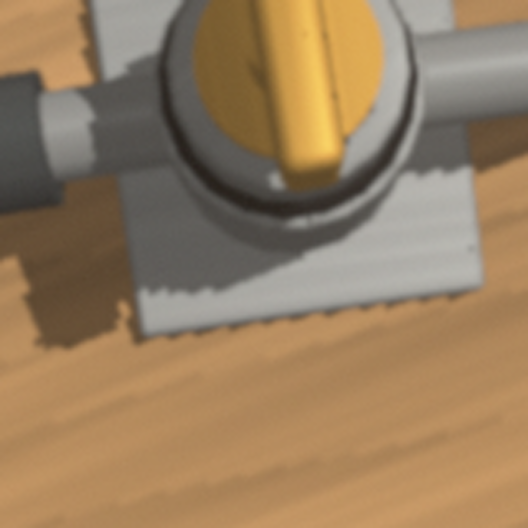

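View pics/d14.png

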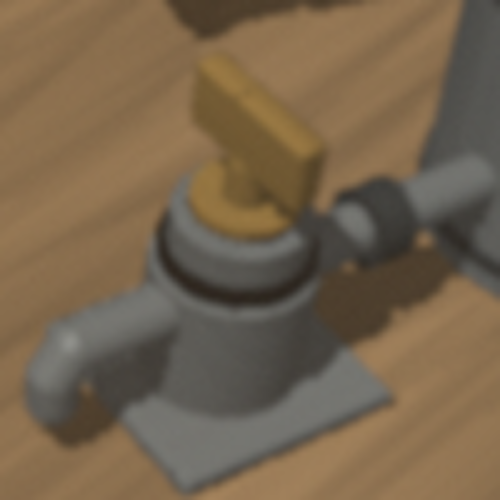

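```bash
python3 - <<'E'
from h import *
w=camera_params('wrist');S=camera_params('scene')
c=lambda x,y:(230+x/3.3,y/3.3)
for A,B in(((287,20),(312,155)),((253,5),(279,140)),((317,5),(341,140))):
    a=pz(w,c(*A),.126);b=pz(w,c(*B),.126);print(np.degrees(np.arctan2(*(a-b)[1::-1])))
d=lambda x,y:(340+x/5,150+y/5)
a=pz(S,d(213,62),.126);b=pz(S,d(313,155),.126);print('scene',a,b,np.degrees(np.arctan2(*(b-a)[1::-1])),np.linalg.norm(a-b))
a=pz(w,c(145,333),.006);b=pz(w,c(482,285),.006);print('plate',np.degrees(np.arctan2(*(a-b)[1::-1]))-90)
E
```

```text
-10.56650907949371
-10.3450067659125
-10.811539262135076
scene [0.5367 0.02   0.126 ] [0.5878 0.0082 0.126 ] -12.98677969035992 0.05252313171671343
plate -13.595681355453152
```

```bash
python3 - <<'E'
from workcell import *
print(finish_job(),read_state()['time'])
E
```

```text
the job is handed in; nothing more can be done
the job is handed in; nothing more can be done
```

I took the bar-handled plug from the rack and set it in the barrel with its handle in line with the pipe. I then turned it a quarter turn shut while pressing, and it stayed in place when I let go. I handed the job in at about 34 s. The interface gives no verdict.

- **Press:** readings at the end of each move put the push on the barrel at about 12 to 17.5 N (wrist reading plus the plug's weight) while it turned. Force within a move was not visible.
- **Handle angle:** the wrist camera puts it about 3° off square to the pipe, and the scene camera about 1°. The handle lagged up to about 9° in the jaws, so I turned past the mark to make up for it.
- **Collar height:** the two checks differ slightly, but both are under 3 mm. The gripper height at the end of the turn gave about 1.5 mm. A light touch of the fingertips on the bar afterwards (up to about 6 N) gave about 2.2 mm. The pictures were too coarse to settle it.
- **Surroundings:** the top picture taken after letting go showed the spare, jar, bowl, spoon and coloured plugs where they were. The later fingertip check was followed only by close-ups of the tap. The arm ended clear of everything.

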